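Close the paint jar without cross-threading its lid

ROBOT

A 6-joint arm with a two-finger parallel gripper is mounted at the origin on the work surface. World frame = base frame: x ahead of the robot, y to its left, z up, the work surface at z = 0. Lengths are in mm, angles in rad, forces in N, time in s.
With the tool pointing down it reaches from about 350 to 975 mm from the base axis. Payload 7.1 kg.
Tool frame: the origin (TCP) lies on the front face of the gripper's body, between the roots of the fingers; the fingertips stand 80 mm ahead of it and the grasp point (between the pads) lies 61 mm ahead of it (env.tips_ahead is the distance from the TCP to the fingertips, in mm); z points along the fingers, y is the direction in which the jaws open and shut (so a half turn about z gives the same grasp; the last joint's range is limited). The gripper opens to 88 mm and grips with 3 to 60 N. Pads are 20 mm wide; open, the fingers measure 115 mm over their backs; the gripper's body (75 mm by 178 mm) begins 61 mm behind the grasp point.
Start: joints at [1.13, 0.423, 1.63, -0, 1.089, -0.019], TCP at [255.845, 570.218, 302.675] pointing down, gripper open.
Joint ranges: [-3, 3], [-0.9, 2.11], [0.09, 2.58], [-1.31, 4.45], [0.11, 2.69], [-2.54, 2.54]. Speed limits (rad/s): [2.39, 2.39, 3.01, 3.14, 3.14, 3.14].

INTERFACE

Orientations are given as a unit quaternion [x, y, z, w].
In Python, from station import env, set_gripper, viewer, workorder gives the robot as it stands. Calls block until the motion is done:
- env.reach(position, orientation): joint-space move of the TCP to a pose.
- env.move_l(position, rot=None, rate=150, f_stop=None): straight line of the TCP; rot=None keeps the orientation; rate is the mean speed in mm/s. With f_stop (N) it stops when the force on the tool has changed by that much, and returns True; else False.
- env.move_joints(angles): joint-space move.
- set_gripper(opening): finger opening in mm; the grip force is fixed at half the most; returns when the fingers have stopped.
- env.hold(seconds).
- env.ik(position, orientation): joint angles nearest the present ones, or None.
- env.read_state(): the state.
- viewer.camera(name): name is "side" or "top" or "wrist"; returns the picture (420x560x3 uint8, blue, green, red); there is no depth.
- viewer.camera_params(name): a dict with "fx", "fy", "cx", "cy" (pixels), "dist" ([k1, k2, p1, p2, k3] as OpenCV has them; the pictures are not rectified), "pose" (4x4, takes a point from camera to world coordinates); the wrist camera has in their place "tool_from_camera" (4x4, takes a point from camera to tool coordinates, whose origin is the TCP and whose axes are the flange's). Camera axes: x right, y up, looking along -z (the intrinsics and any distortion apply to the point x, -y, -z); pixel columns grow to the right and rows downward; lengths in mm; the calibration is good to about 2 mm. A picture is of the moment at which its call begins: read the wrist's pose just before it. camera_params takes no time and is no camera call.
A pose or a line that the arm cannot do raises env.IKError and nothing moves.
- workorder.sign_off(): hands the job in, once; it reports no verdict.
The state is a dict: "time_s": time; "qpos": joint angles; "dq": joint speeds; "tau": joint torques, N m; "tool_pos": TCP position; "orientation": TCP orientation; "force": force on the tool from outside, world axes, zero at the start; "wrist_torque": the same for the moment, N m; "width": finger opening in mm.
Only numpy, scipy, OpenCV 4.12 (cv2) and the standard library are available. Lean on these libraries where they do the work, as an engineer would, in place of code of your own. Each camera call takes 0.05 s, during which the arm holds its last target.

TASK

Close the open paint jar in the wooden caddy with its blue lid: set the lid level on the jar's mouth, turn it gently backward (anticlockwise) until it climbs to the top of the thread and you feel it drop into the thread's start, then screw it down clockwise until it is fully home and snug on the orange rubber ring. Never force it, and leave the other things on the table where they are.

Things in the scene. Friction and masses are not known exactly. Their poses are not given: they have to be found in the camera images.
- lid: Blue screw lid of the open jar, loose, open side down on the table. 56 mm across (sixteen flats), 20 mm tall, 60 g (may vary by a third). Origin: centre of its lower edge, z up through its top. Bore 52.8 mm, ceiling 16 mm above the lower edge.
- lugs (a point): On the lid's axis, 2.5 mm above its lower edge: mid-height of the three lugs inside the lid (2.5 mm thick, 6 mm wide, reaching in to 22 mm from the axis) at 0, 120 and 240 degrees from the lid's x axis.
- mouth (a point): Centre of the open jar's mouth at its plain rim, 124 mm above the table; z up. Fixed to the caddy: its yaw says nothing of the jar's. White plastic neck 42 mm diameter, 22 mm long, top edge bevelled 2 mm, on a sloping shoulder (jar body 66 mm diameter). The lid has about 1 mm of play on it, up and down and sideways.
- thread (a point): On the mouth's axis, 3.5 mm below the rim: height of the top of the thread. Right-hand, three starts 120 degrees apart; ridges 2.5 mm thick, 49 mm outside diameter, begin bluntly here and fall clockwise 18 mm per turn (2.9 mm per rad) over half a turn. Which way the starts face differs each time and must be felt or seen.
- start (a point): On the mouth's axis, 10.4 mm below the rim. Set on the neck, the lid rides on the ridges, lower edge 4.7 to 10.4 mm below the rim. Turned anticlockwise (from above; at most about 130 degrees) it climbs 2.9 mm per rad to 4.7 mm, then is free to drop 5 to 6 mm into the thread's start: lower edge here.
- ring (a point): Top of the orange rubber ring, 2.5 mm above the bare rim; yields 14 N per mm, at most 2.2 mm. About 1.2 rad clockwise from the thread's start the lid's ceiling meets it (lower edge 13.5 mm below the rim); then the 1 mm of play is taken up; after some 2.2 rad it is snug and stays down by itself (14.9 mm; 0.1 to 0.3 N m); past 2.5 rad it is overtight (15.8 mm).
- caddy: Wooden jar caddy, fixed, 110 mm (its x) by 290 mm (its y), boards up to 56 mm high; origin at the centre of its underside, z up. The open jar stands at its y = -85 mm, held by a rubber collar that keeps it from turning up to 2 N m; two small closed jars (54 mm diameter, tops 76 mm above the table) stand at y = 15 mm and 95 mm.
- white_lid: White lid of some bigger pot, 82 mm across, 15 mm high, loose; not needed. Origin: centre of its underside.
- brush_pot: White ceramic pot, 80 mm across, 105 mm high, with five brushes up to 240 mm high, loose; not needed. Origin: centre of its underside.
- palette: Wooden palette with dabs of paint, 190 by 270 mm, 6 mm thick, loose; not needed. Origin: centre of its underside.
- palette_knife: Palette knife with dark handle, 220 mm long, lying flat, loose; not needed. Origin: where handle meets blade, on its underside.
- red_tube: Metal paint tube with red band, 105 mm long, lying, loose; not needed. Origin: centre of its underside.
- green_tube: Metal paint tube with green band, 105 mm long, lying, loose; not needed. Origin: centre of its underside.
- oil_bottle: Amber glass oil bottle with black cap, 60 mm across, 150 mm high, loose; not needed. Origin: centre of its underside.
Things that resemble listed ones, but are neither listed nor needed, are in the scene too. Of the things like the lid, leave any that is pink, turquoise or yellow; of the rest the larger one is meant.

How it is judged (in metres and radians):
On the way, in this order (a step that is already met when the one before it is completed fails the run):
1. The lid sits level on the neck, touching it, turned back to the top of the thread (lower edge 3.3 to 6.0 mm below the rim) (z of lid in the frame of mouth between -0.006 and -0.0033 m and horizontal distance between lid and mouth below 0.003 m and angle between lid's own z axis and vertical below 0.1 rad and contact force between lid and caddy above 0.3 N), for 0.05 s.
2. The lid has dropped level into the thread's start (lower edge 9.6 to 12.5 mm below the rim) (z of lid in the frame of mouth between -0.0125 and -0.0096 m and horizontal distance between lid and mouth below 0.003 m and angle between lid's own z axis and vertical below 0.06 rad), for 0.1 s.
At the end, for the whole second after the job is handed in: The lid is screwed home on the jar: its lower edge at least 14.2 mm below the rim (the rubber ring squeezed by 0.7 mm or more), within 2.5 mm of the jar's axis, level within 0.05 rad, and at rest (z of lid in the frame of mouth between -0.0175 and -0.0142 m and horizontal distance between lid and mouth below 0.0025 m and angle between lid's own z axis and vertical below 0.05 rad and linear speed of lid below 0.01 m/s and angular speed of lid below 0.1 rad/s); the robot touches nothing.
It fails at once if the lid is forced before it has reached the ring: more than 30 N of contact force in all between the lid and the jar or caddy while its lower edge is less than 13 mm below the rim (contact force between lid and caddy above 30 N and z of lid in the frame of mouth above -0.013 m).
It fails at once if the lid is wrenched or pressed too tight: more than 75 N of contact force in all (on the thread and the ring together) between the lid and the jar or caddy (contact force between lid and caddy above 75 N).
It fails at once if the lid is tipped over (angle between lid's own z axis and vertical above 0.8 rad).
It fails at once if another thing is pushed by more than 30 mm or knocked over (distance of any of white_lid, brush_pot, palette, palette_knife, red_tube, green_tube, oil_bottle from where it was at the start of the episode above 0.03 m or angle between any of brush_pot, oil_bottle's own z axis and vertical above 0.5 rad).
It also fails if it takes over 58 s, if anything falls off the work surface, if the arm or the gripper's body presses on something with over 40 N, if the wrist force passes 120 N, or if a joint passes its speed limit or range.

## Working session

There is one attempt and no reset: what is moved stays moved. The work goes in short steps, each a Python script; the robot and the scene stay as the last script left them, time stands still between calls to the robot, and variables do not carry over. Pictures are saved under pics/ and viewed, and the job is handed in when it is done.

```bash
ls; mkdir -p pics; python3 - <<'E'
from station import env,viewer
import cv2
s=env.read_state();print(s)
for n in("side","top","wrist"):
    cv2.imwrite(f"pics/a_{n}.png",viewer.camera(n))
    print(n,viewer.camera_params(n))
E
```

```text
pics
{'time_s': 0.0, 'qpos': array([ 1.12998966e+00,  4.23830620e-01,  1.63068266e+00,  2.92226462e-05,
        1.08860440e+00, -1.90217600e-02]), 'dq': array([ 0.00102889,  0.00010022,  0.00206692, -0.00077547, -0.00172759,
       -0.00059195]), 'tau': array([ 4.02162977e-04, -5.44599652e+01, -2.73681450e+01,  6.44532521e-02,
        2.25605158e-02, -6.91394939e-05]), 'tool_pos': array([255.66700641, 569.84004393, 301.91087463]), 'orientation': array([ 2.09339240e-01,  9.77842779e-01, -7.39498499e-04, -1.86371640e-04]), 'force': array([ 0.57850396,  0.30855791, -0.43229727]), 'wrist_torque': array([ 0.01726427, -0.04945259, -0.02630511]), 'width': 87.68041561868266}
side {'fx': 393.1395631005812, 'fy': 393.1395631005812, 'cx': 278.0930394789757, 'cy': 212.943695264478, 'dist': array([-0.08024993,  0.        ,  0.        ,  0.        ,  0.        ]), 'pose': array([[ 8.24077145e-01,  3.39314472e-01, -4.53610569e-01,
         7.56757409e+01],
       [-5.66302777e-01,  5.13353654e-01, -6.44801668e-01,
        -6.48702178e+02],
       [ 1.40721053e-02,  7.88247242e-01,  6.15197741e-01,

[... 506 characters left out ...]
 1.97794255e-01,  9.79990523e-01,
         1.37471080e+03],
       [ 0.00000000e+00,  0.00000000e+00,  0.00000000e+00,
         1.00000000e+00]])}
wrist {'fx': 330.91575252979806, 'fy': 330.91575252979806, 'cx': 278.19549869830126, 'cy': 209.8179220398143, 'dist': array([-0.05614384,  0.        ,  0.        ,  0.        ,  0.        ]), 'tool_from_camera': array([[-3.17300321e-04,  9.69006986e-01,  2.47033117e-01,
         6.64301659e+01],
       [ 9.99999087e-01, -1.70518147e-05,  1.35133039e-03,
         1.31026706e+00],
       [ 1.31366095e-03,  2.47033320e-01, -9.69006095e-01,
        -8.21091220e+01],
       [ 0.00000000e+00,  0.00000000e+00,  0.00000000e+00,
         1.00000000e+00]])}
```

View pics/a_side.png

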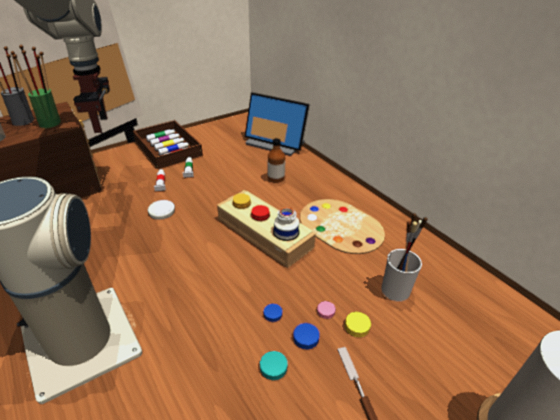

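View pics/a_top.png

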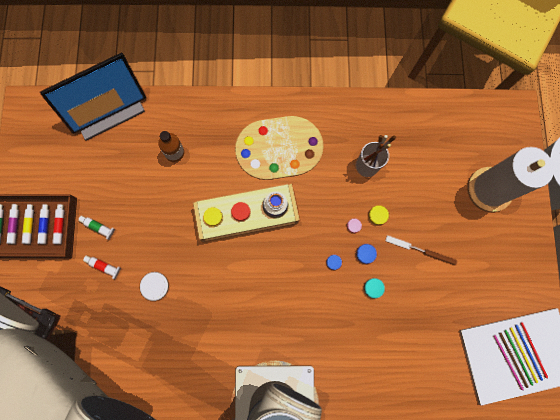

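View pics/a_wrist.png

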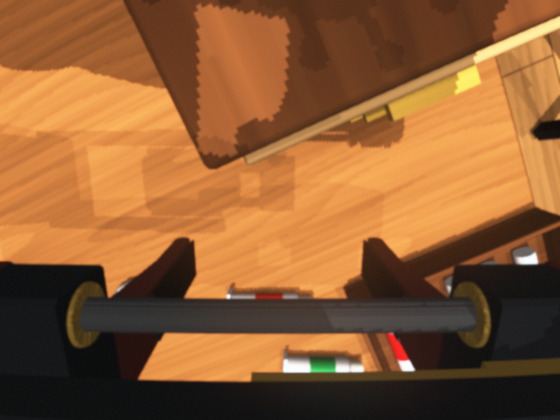

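Side view: two blue lids, large (306,335) and small (272,312). In the top view they are at (367,254) and (334,262). The pink, turquoise and yellow ones are excluded, so the larger blue one at (367,254) is meant. The open jar is at top (275,204), side (286,222). I'll enlarge both to confirm, and measure.

```bash
cat > h.py <<'E'
import numpy as np, cv2
from scipy.spatial.transform import Rotation as R
from station import env,set_gripper,viewer,workorder
def K(p): return np.array([[p['fx'],0,p['cx']],[0,p['fy'],p['cy']],[0,0,1.]])
def campose(n,st=None):
    p=viewer.camera_params(n)
    if n!='wrist': return p,p['pose']
    T=np.eye(4);T[:3,:3]=R.from_quat(st['orientation']).as_matrix();T[:3,3]=st['tool_pos']
    return p,T@p['tool_from_camera']
def ray(n,uv,st=None):
    p,T=campose(n,st)
    q=cv2.undistortPoints(np.array(uv,float).reshape(-1,1,2),K(p),p['dist']).reshape(-1,2)
    d=np.c_[q[:,0],-q[:,1],-np.ones(len(q))]@T[:3,:3].T
    return T[:3,3],d
def plane(n,uv,z,st=None):
    o,d=ray(n,uv,st); return o+d*((z-o[2])/d[:,2])[:,None]
def proj(n,P,st=None):
    p,T=campose(n,st); P=np.atleast_2d(P)
    c=(P-T[:3,3])@T[:3,:3]; c=c*[1,-1,-1]
    return cv2.projectPoints(c,np.zeros(3),np.zeros(3),K(p),p['dist'])[0].reshape(-1,2)
def blobs(im,lo,hi,amin=30):
    m=cv2.inRange(cv2.cvtColor(im,cv2.COLOR_BGR2HSV),np.array(lo),np.array(hi))
    cs,_=cv2.findContours(m,cv2.RETR_EXTERNAL,cv2.CHAIN_APPROX_NONE)
    return [c for c in cs if cv2.contourArea(c)>amin],m
E
python3 - <<'E'
from h import *
t=cv2.imread('pics/a_top.png');s=cv2.imread('pics/a_side.png')
f=lambda im,x,y,w,h,k:cv2.resize(im[y:y+h,x:x+w],None,fx=k,fy=k,interpolation=cv2.INTER_CUBIC)
a=f(t,310,200,90,100,4);b=f(t,240,170,75,100,4)
c=f(s,250,290,130,95,3);d=f(s,250,195,90,95,3)
cv2.imwrite('pics/b1.png',np.hstack([a,b]));cv2.imwrite('pics/b2.png',np.hstack([c,d]))
for n,im in(('top',t),('side',s)):
    for c in blobs(im,(105,120,50),(125,255,255))[0]:
        (x,y),r=cv2.minEnclosingCircle(c); p=plane(n,[[x,y]],10)[0]
        print(n,round(x,1),round(y,1),round(r,1),cv2.contourArea(c),p.round(0))
print(plane('top',[[275,204]],124),plane('side',[[286,214]],124))
E
```

```text
top 529.0 352.0 30.0 74.5 [ 139. -729.   10.]
top 333.7 261.8 7.3 145.5 [ 399. -174.   10.]
top 366.0 253.5 9.7 268.5 [ 423. -270.   10.]
top 42.5 225.0 8.3 100.5 [506. 678.  10.]
top 275.2 200.3 5.3 67.0 [582.  -5.  10.]
top 245.2 153.1 4.3 47.5 [728.  86.  10.]
top 93.5 96.0 48.5 3585.5 [912. 559.  10.]
side 305.7 335.7 13.1 480.0 [ 423. -269.   10.]
side 272.5 312.0 9.0 223.5 [ 398. -175.   10.]
side 286.0 229.5 11.1 63.5 [595.  48.  10.]
side 172.5 147.5 5.5 36.0 [512. 693.  10.]
side 274.5 121.5 34.8 1479.5 [975. 670.  10.]
[[545.38461212  -0.96999217 124.        ]] [[550.54967449  -9.12711305 124.        ]]
```

View pics/b1.png

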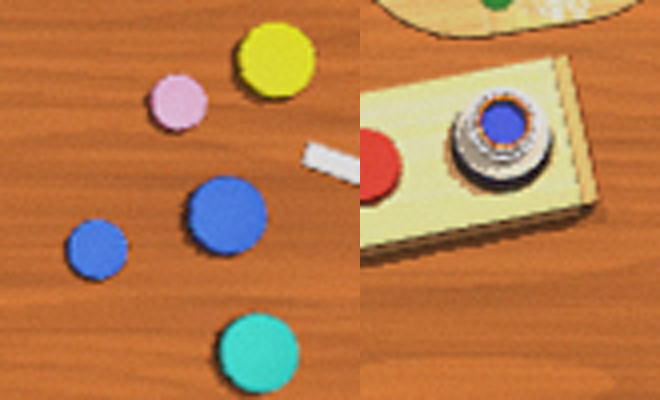

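View pics/b2.png

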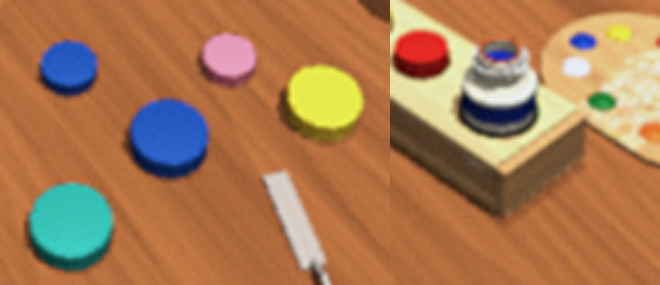

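Confirmed: the larger plain-blue lid is the target. I'll take close wrist views with the camera straight above, of the lid at two yaws (to get the camera bias) and then of the mouth.

```bash
cat >> h.py <<'E'
def down(a):
    y=np.array([np.cos(a),np.sin(a),0]);z=np.array([0,0,-1.]);x=np.cross(y,z)
    return R.from_matrix(np.c_[x,y,z]).as_quat()
def look(P,a,zt,dist,name):
    "camera right above P; zt=height of plane, dist=camera height above it"
    T=viewer.camera_params('wrist')['tool_from_camera'][:3,3]
    Rm=R.from_quat(down(a)).as_matrix()
    off=Rm@T
    pos=np.array([P[0]-off[0],P[1]-off[1],zt+dist-off[2]])
    env.reach(pos,down(a)); env.hold(0.15)
    st=env.read_state(); im=viewer.camera('wrist'); cv2.imwrite(f'pics/{name}.png',im)
    np.save(f'pics/{name}.npy',np.r_[st['tool_pos'],st['orientation']])
    return im,st
def circ(p):
    A=np.c_[2*p,np.ones(len(p))]; s=np.linalg.lstsq(A,(p**2).sum(1),rcond=None)[0]
    return s[:2],np.sqrt(s[2]+s[0]**2+s[1]**2)
E
python3 - <<'E'
from h import *
L=np.array([423,-270]);M=plane('top',[[275.7,201]],126.5)[0];print(M)
a0=np.arctan2(-270,423)
for da in(0,.5,-.5):
    q=env.ik([423,-270,150],down(a0+da));print(da,None if q is None else q.round(2))
for n,a in(('l1',a0),('l2',a0+1.8)):
    im,st=look(L,a,20,200,n)
    c=[c for c in blobs(im,(105,120,50),(125,255,255),500)[0]]
    for k in c:
        p=plane('wrist',k.reshape(-1,2),20,st)[:,:2]; print(n,*circ(p),proj('wrist',[*circ(p)[0],20],st),st['time_s'],st['qpos'].round(2))
E
```

```text
[553.18493811  -2.83315798 126.5       ]
0 [-0.59  0.49  1.99 -0.    0.66 -0.02]
0.5 [-0.59  0.49  1.99 -0.    0.66 -0.52]
-0.5 [-0.59  0.49  1.99 -0.    0.66  0.48]
l1 [ 423.76198058 -267.81690037] 27.470744097495995 [[278.35777551 125.8383067 ]] 3.5167 [-0.72  0.51  1.99  0.    0.64 -0.16]
l1 [ 398.07914123 -181.61788993] 17.849519052184288 [[156.31959906  18.82953525]] 3.5167 [-0.72  0.51  1.99  0.    0.64 -0.16]
l2 [ 423.84312731 -267.93985296] 27.338179096279458 [[281.5163834  122.27494837]] 5.175 [-0.56  0.58  1.84  0.    0.72 -1.79]
l2 [ 402.22928324 -177.92388128] 20.419988473413994 [[419.81037422  31.62372864]] 5.175 [-0.56  0.58  1.84  0.    0.72 -1.79]
```

```bash
python3 - <<'E'
from h import *
im,st=look(np.array([553,-3]),-0.0,126.5,170,'m1')
print(st['time_s'],st['qpos'].round(2))
u,v=proj('wrist',[553,-3,126.5],st)[0].astype(int);print(u,v)
y0=max(v-90,0);cv2.imwrite('pics/m1c.png',cv2.resize(im[y0:y0+180,u-100:u+100],None,fx=3.3,fy=3.3,interpolation=cv2.INTER_CUBIC));print(y0,u-100)
l=cv2.imread('pics/l1.png')[75:175,228:328];cv2.imwrite('pics/l1c.png',cv2.resize(l,None,fx=5,fy=5,interpolation=cv2.INTER_CUBIC))
E
```

```text
6.8333 [-0.15  0.44  1.84 -0.    0.85 -0.15]
278 127
37 178
```

View pics/m1c.png

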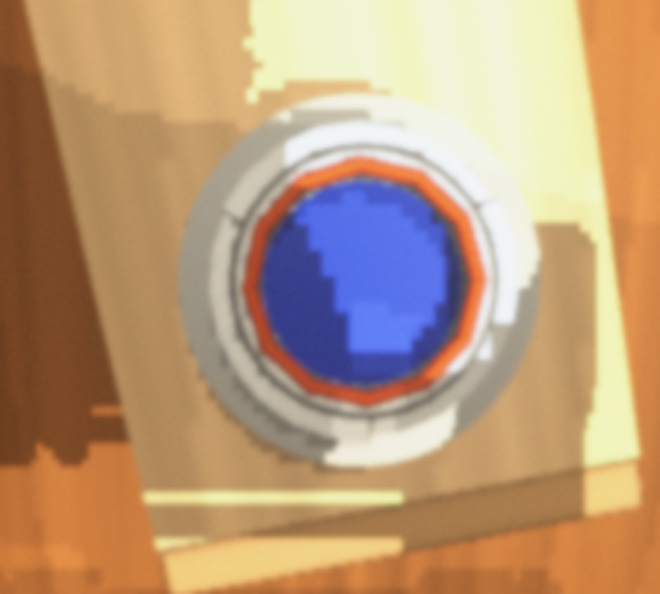

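View pics/l1c.png

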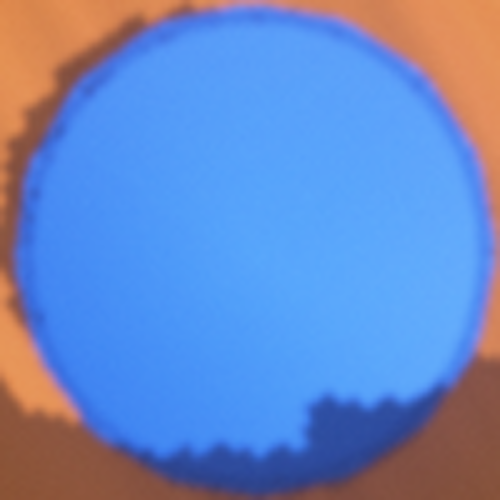

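The mouth shows the orange ring centred near crop (365,282), and three thread starts as dark radial ticks near (233,215), (482,200) and (370,425). I'll fit the ring, then grasp.

```bash
python3 - <<'E'
from h import *
im=cv2.imread('pics/m1.png');d=np.load('pics/m1.npy');st=dict(tool_pos=d[:3],orientation=d[3:])
crop=np.zeros_like(im);crop[70:180,235:345]=im[70:180,235:345]
m=cv2.inRange(cv2.cvtColor(crop,cv2.COLOR_BGR2HSV),np.array((3,170,120)),np.array((18,255,255)))
m2=cv2.morphologyEx(m,cv2.MORPH_CLOSE,np.ones((5,5)))
cs,_=cv2.findContours(m2,cv2.RETR_EXTERNAL,cv2.CHAIN_APPROX_NONE)
for k in cs:
    if cv2.contourArea(k)>200:
        h=cv2.convexHull(k).reshape(-1,2)
        p=plane('wrist',k.reshape(-1,2),126.5,st)[:,:2];print(circ(p),len(k)); (x,y),r=cv2.minEnclosingCircle(k);print(x,y,r,plane('wrist',[[x,y]],126.5,st))
b,_=blobs(crop,(105,120,50),(125,255,255),300)
for k in b:
    p=plane('wrist',k.reshape(-1,2),124,st)[:,:2];print('blue',circ(p))
s3=[[235,217],[480,200],[370,425]]
t=plane('wrist',[[178+u/3.3,37+v/3.3] for u,v in s3],120.5,st)[:,:2];c=[552.8,-3.4]
print('from ticks',circ(t), np.degrees(np.arctan2(*(t-circ(t)[0]).T[::-1])))
# caddy bottom edge? bigger picture: jar body outline vs neck
# lid flat yaw
l=cv2.imread('pics/l1.png');d=np.load('pics/l1.npy');st=dict(tool_pos=d[:3],orientation=d[3:])
k=max(blobs(l,(105,120,50),(125,255,255),500)[0],key=cv2.contourArea)
p=plane('wrist',k.reshape(-1,2),20,st)[:,:2];c,r=circ(p);q=p-c;th=np.arctan2(q[:,1],q[:,0]);rr=np.hypot(*q.T)
F=(rr*np.exp(-16j*th)).mean();print(c,r,abs(F),'corner phase deg',np.degrees(-np.angle(F)/16))
E
```

```text
(array([ 5.57466661e+02, -4.72358044e-01]), np.float64(17.245225497481858)) 199
287.87347412109375 121.94540405273438 36.246849060058594 [[ 5.57544474e+02 -1.20231041e-01  1.26500000e+02]]
blue (array([ 5.57106347e+02, -4.87117493e-01]), np.float64(14.514240614027395))
from ticks (array([557.60418288,  -0.6313896 ]), np.float64(22.101777567207716)) [152.71436595  34.93969388 -86.29301139]
[ 423.94283375 -268.50412599] 27.47080313310554 0.17822162730356936 corner phase deg -8.455274047445984
```

```bash
python3 - <<'E'
from h import *
print(viewer.camera_params('wrist')['tool_from_camera'].round(4).tolist())
for i in range(4):
    s=env.read_state();print(s['tool_pos'],s['orientation'],s['time_s'])
for n,z in(('l1',20),('l2',20)):
    im=cv2.imread(f'pics/{n}.png');d=np.load(f'pics/{n}.npy');st=dict(tool_pos=d[:3],orientation=d[3:]);print(d)
    for k in blobs(im,(105,120,50),(125,255,255),500)[0]:
        print(n,cv2.contourArea(k),*circ(plane('wrist',k.reshape(-1,2),z,st)[:,:2]))
s=cv2.imread('pics/a_side.png');t=cv2.imread('pics/a_top.png')
print(proj('top',[557.4,-.5,126.5]),proj('side',[557.4,-.5,126.5]),proj('top',[553,-3,126.5]),proj('side',[553,-3,126.5]))
cv2.imwrite('pics/js.png',np.hstack([cv2.resize(x,None,fx=10,fy=10,interpolation=cv2.INTER_CUBIC) for x in (s[195:250,265:305],t[180:235,255:295])]))
E
```

```text
[[-0.0003, 0.9687, 0.2483, 68.0878], [1.0, 0.0001, 0.0008, 1.2489], [0.0008, 0.2484, -0.9687, -82.108], [0.0, 0.0, 0.0, 1.0]]
[551.61359208 -69.7962894  214.17563042] [ 7.07283652e-01  7.06929834e-01 -1.38446917e-04 -1.62554197e-04] 6.8833
[551.61359208 -69.7962894  214.17563042] [ 7.07283652e-01  7.06929834e-01 -1.38446917e-04 -1.62554197e-04] 6.8833
[551.61359208 -69.7962894  214.17563042] [ 7.07283652e-01  7.06929834e-01 -1.38446917e-04 -1.62554197e-04] 6.8833
[551.61359208 -69.7962894  214.17563042] [ 7.07283652e-01  7.06929834e-01 -1.38446917e-04 -1.62554197e-04] 6.8833
[ 3.86507294e+02 -3.25013552e+02  1.37957072e+02  8.76738001e-01
  4.80968261e-01  4.44377297e-05  8.44111352e-05]
l1 7017.0 [ 423.94283375 -268.50412599] 27.47080313310554
l1 3044.0 [ 398.2524162  -182.27821011] 17.85873970146596
[ 4.87313390e+02 -2.93487444e+02  1.37886281e+02  1.69059343e-01
  9.85605872e-01  2.11859134e-05 -4.79300415e-05]
l2 6998.0 [ 422.49935764 -267.34877415] 27.337868722120433
l2 4251.5 [ 400.88606718 -177.3497948 ] 20.4148513934192
[[274.83648147 199.48481847]] [[286.2512446  210.62722819]] [[275.7616348  201.06657946]] [[285.42464299 211.6938309 ]]
```

View pics/js.png

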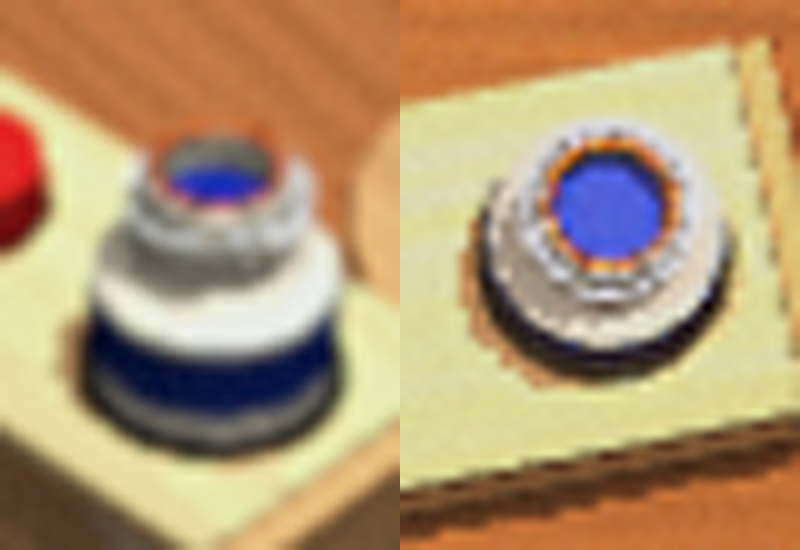

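The calibration readout varies between processes (the tool_from_camera x was 66.4, then 68.1). I'll solve the tool-frame bias from the two lid views and apply it to the mouth view within one process.

```bash
cat > meas.py <<'E'
from h import *
def ld(n):
    d=np.load(f'pics/{n}.npy');return cv2.imread(f'pics/{n}.png'),dict(tool_pos=d[:3],orientation=d[3:])
Ms=[];Rs=[]
for n in('l1','l2'):
    im,st=ld(n);k=max(blobs(im,(105,120,50),(125,255,255),500)[0],key=cv2.contourArea)
    Ms.append(circ(plane('wrist',k.reshape(-1,2),20,st)[:,:2])[0]);Rs.append(R.from_quat(st['orientation']).as_matrix()[:2,:2])
b=np.linalg.solve(Rs[0]-Rs[1],Ms[1]-Ms[0]);L=Ms[0]+Rs[0]@b
im,st=ld('m1');crop=np.zeros_like(im);crop[70:180,235:345]=im[70:180,235:345]
m=cv2.inRange(cv2.cvtColor(crop,cv2.COLOR_BGR2HSV),np.array((3,170,120)),np.array((18,255,255)))
k=max(cv2.findContours(cv2.morphologyEx(m,cv2.MORPH_CLOSE,np.ones((5,5))),0,1)[0],key=cv2.contourArea)
M=circ(plane('wrist',k.reshape(-1,2),126.5,st)[:,:2])[0]
Bl=circ(plane('wrist',blobs(crop,(105,120,50),(125,255,255),300)[0][0].reshape(-1,2),124,st)[:,:2])[0]
Rm=R.from_quat(st['orientation']).as_matrix()[:2,:2]
print('b',b.round(2),'lid',L.round(2),'mouth ring',(M+Rm@b).round(2),'raw',M.round(2),'blue',(Bl+Rm@b).round(2))
E
for i in 1 2 3 4; do python3 meas.py; done
```

```text
b [-0.63 -1.  ] lid [ 422.76 -268.5 ] mouth ring [556.47  -1.1 ] raw [ 5.5747e+02 -4.7000e-01] blue [556.11  -1.12]
b [-0.63 -1.  ] lid [ 422.76 -268.5 ] mouth ring [556.47  -1.1 ] raw [ 5.5747e+02 -4.7000e-01] blue [556.11  -1.12]
b [-0.63 -1.  ] lid [ 422.76 -268.5 ] mouth ring [556.47  -1.1 ] raw [ 5.5747e+02 -4.7000e-01] blue [556.11  -1.12]
b [-0.63 -1.  ] lid [ 422.76 -268.5 ] mouth ring [556.47  -1.1 ] raw [ 5.5747e+02 -4.7000e-01] blue [556.11  -1.12]
```

```bash
python3 - <<'E'
from h import *
pp=lambda:print(viewer.camera_params('wrist')['tool_from_camera'][:3,3].round(2),viewer.camera_params('wrist')['tool_from_camera'][0].round(4))
pp()
for n,a in(('m2',1.6),):
    im,st=look(np.array([557,-1]),a,126.5,170,n);pp()
    print(st['time_s'],st['qpos'].round(2))
E
cat >> meas.py <<'E'
def ring(n):
    im,st=ld(n);u,v=proj('wrist',[557,-1,126.5],st)[0].astype(int);crop=np.zeros_like(im);s=np.s_[max(v-55,0):v+55,u-55:u+55];crop[s]=im[s]
    m=cv2.inRange(cv2.cvtColor(crop,cv2.COLOR_BGR2HSV),np.array((3,170,120)),np.array((18,255,255)))
    k=max(cv2.findContours(cv2.morphologyEx(m,cv2.MORPH_CLOSE,np.ones((5,5))),0,1)[0],key=cv2.contourArea)
    c,r=circ(plane('wrist',k.reshape(-1,2),126.5,st)[:,:2])
    c2,r2=circ(plane('wrist',blobs(crop,(105,120,50),(125,255,255),300)[0][0].reshape(-1,2),124,st)[:,:2])
    print(n,c.round(2),r.round(2),c2.round(2),r2.round(2));return c,R.from_quat(st['orientation']).as_matrix()[:2,:2]
c1,R1=ring('m1');c2,R2=ring('m2');b2=np.linalg.solve(R1-R2,c2-c1);print(b2,c1+R1@b2)
print(viewer.camera_params('wrist')['tool_from_camera'][:3,3].round(2))
E
python3 meas.py
```

```text
[ 68.09   1.25 -82.11] [-3.00000e-04  9.68700e-01  2.48300e-01  6.80878e+01]
[ 65.94   0.84 -82.11] [-3.00000e-04  9.69100e-01  2.46500e-01  6.59378e+01]
8.3583 [-0.02  0.53  1.69 -0.    0.92 -1.62]
b [ 1.13 -0.53] lid [ 422.76 -268.5 ] mouth ring [556.48  -1.16] raw [557.01  -2.3 ] blue [556.12  -1.18]
m1 [557.01  -2.3 ] 17.25 [556.65  -2.31] 14.51
m2 [ 5.5751e+02 -5.4000e-01] 17.3 [5.5732e+02 7.0000e-02] 14.13
[ 1.12386224 -0.6049247 ] [556.40419849  -1.17145191]
[ 65.94   0.84 -82.11]
```

Consistent from both independent bias solutions: lid (422.8,-268.5), mouth (556.4,-1.2). Now the grasp, jaws on flats.

```bash
python3 - <<'E'
from h import *
a=np.radians(-42.2);L=[422.76,-268.5]
env.reach([*L,150],down(a));print(env.read_state()['qpos'].round(2))
env.move_l([*L,83],rate=100)
s=env.read_state();print(s['time_s'],s['tool_pos'],s['force'].round(2))
set_gripper(40);s=env.read_state();print(s['time_s'],s['width'],s['tool_pos'],s['force'].round(2))
env.move_l([*L,130],rate=100);env.hold(.2)
s=env.read_state();print(s['time_s'],s['width'],s['tool_pos'],s['force'].round(2),s['wrist_torque'].round(3))
cv2.imwrite('pics/g.png',viewer.camera('wrist'));cv2.imwrite('pics/gs.png',cv2.resize(viewer.camera('side')[260:400,200:400],None,fx=4,fy=4))
E
```

```text
[-0.59  0.49  1.99  0.    0.66  0.15]
10.7833 [ 423.00989352 -268.56187765   83.18906172] [-0.27 -1.53  1.51]
11.3833 56.21466188335272 [ 422.8947952  -268.58929132   83.23683836] [-1.32  0.52  3.86]
12.2 55.91315201676679 [ 422.44843534 -268.29123057  129.3802855 ] [-0.05 -0.12  0.5 ] [-0.072  0.109 -0.06 ]
```

View pics/g.png

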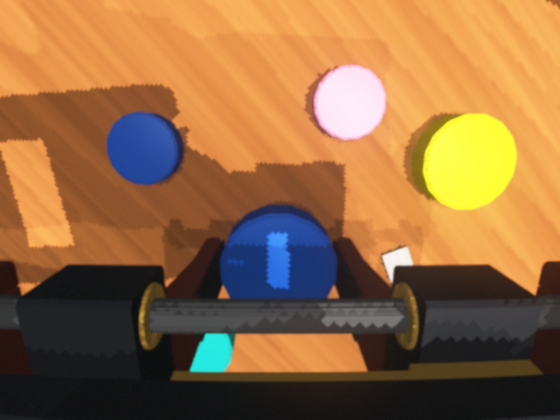

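View pics/gs.png

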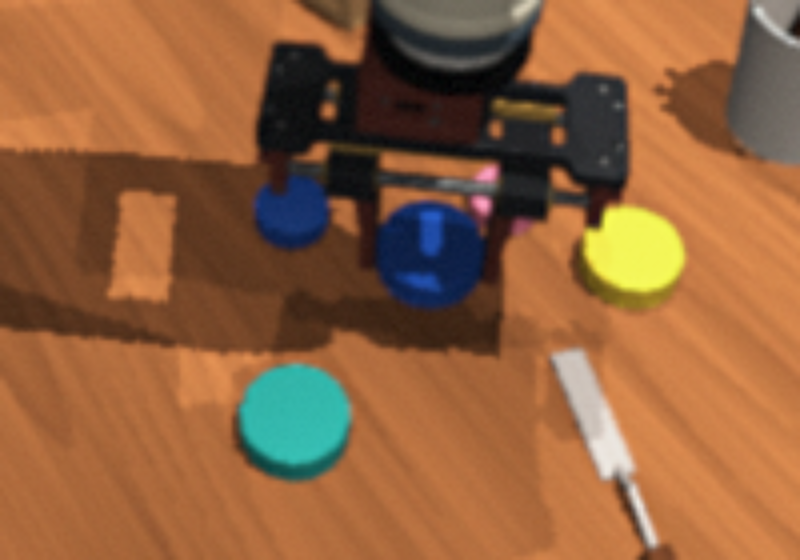

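Lid held level, width 55.9 mm, seen at (278,255) in the wrist view. Now to the jar and feel downward.

```bash
cat >> h.py <<'E'
M=np.array([556.4,-1.2])
def rep(t,f0=np.zeros(3)):
    s=env.read_state();print(t,'t%.2f'%s['time_s'],'edge %.2f'%(s['tool_pos'][2]-83.2-124),'xy',(s['tool_pos'][:2]-M).round(2),'F',(s['force']-f0).round(2),'Tz %.3f'%s['wrist_torque'][2],'q6 %.2f'%s['qpos'][5],'w %.1f'%s['width'],flush=True);return s
E
python3 - <<'E'
from h import *
a=-0.15
x=env.read_state();env.move_l([*x['tool_pos'][:2],215],rate=150)
env.reach([*M,250],down(a));env.hold(.2);s=rep('above');f0=s['force']
np.save('f0.npy',f0)
env.move_l([*M,207],rate=60,f_stop=6);rep('near',f0)
r=env.move_l([*M,194],rate=12,f_stop=3);print(r);rep('touch',f0)
env.hold(.2);rep('hold',f0)
cv2.imwrite('pics/s1.png',cv2.resize(viewer.camera('side')[170:270,230:350],None,fx=5,fy=5))
E
```

```text
above t14.37 edge 42.61 xy [-0.26 -1.24] F [0.07 0.58 0.96] Tz 0.014 q6 0.13 w 56.1
near t15.23 edge -0.05 xy [0.21 0.03] F [-0.5  -0.95 -1.36] Tz -0.010 q6 0.13 w 55.9
True
touch t15.99 edge -9.31 xy [ 0.01 -0.01] F [-0.65  0.24  4.57] Tz 0.033 q6 0.13 w 56.1
hold t16.19 edge -9.29 xy [-0.  0.] F [-0.17 -0.26  3.78] Tz 0.022 q6 0.13 w 56.0
```

View pics/s1.png

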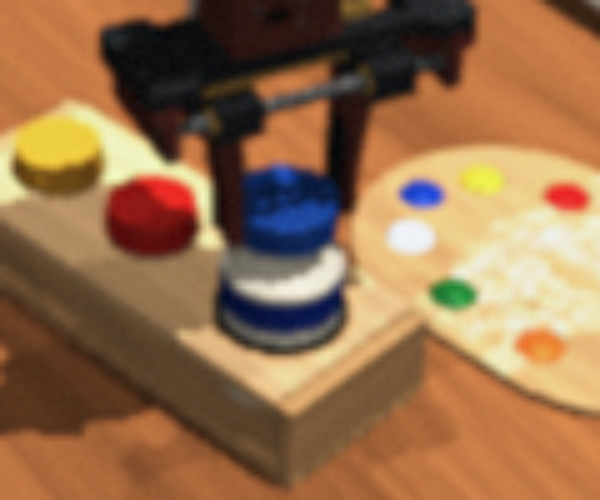

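```bash
cat >> h.py <<'E'
def climb(n,a,zc,f0,da=0.1,Ft=3.0,stop=None):
    for i in range(n):
        a+=da; env.move_l([*M,zc+2.9*da],down(a),rate=150)
        s=rep('a%.2f zc%.2f'%(a,zc+2.9*da),f0); F=s['force']-f0
        zc+=2.9*da+np.clip(0.1*(F[2]-Ft),-0.3,0.5)
        if np.linalg.norm(F)>14 or abs(s['wrist_torque'][2])>.5: print('STOP');break
        if stop and stop(s,F): break
    return a,zc
E
python3 - <<'E'
from h import *
f0=np.load('f0.npy');s=env.read_state()
a,zc=climb(3,-0.15,s['tool_pos'][2]-0.0,f0)
np.save('az.npy',[a,zc])
E
```

```text
a-0.05 zc198.18 t16.49 edge -8.89 xy [ 0.25 -0.04] F [-0.27 -0.03  1.01] Tz 0.007 q6 0.03 w 56.1
a0.05 zc198.27 t16.74 edge -8.71 xy [ 0.28 -0.  ] F [ 1.04 -0.53  2.59] Tz 0.036 q6 -0.07 w 56.3
a0.15 zc198.52 t16.99 edge -8.47 xy [ 0.23 -0.02] F [ 0.34 -0.06  4.22] Tz 0.063 q6 -0.17 w 56.0
```

```bash
python3 - <<'E'
from h import *
f0=np.load('f0.npy');a,zc=np.load('az.npy')
st=lambda s,F: s['tool_pos'][2]-207.2>-5.5
a,zc=climb(15,a,zc,f0,stop=st)
np.save('az.npy',[a,zc])
E
```

```text
a0.25 zc198.93 t17.24 edge -8.15 xy [0.12 0.  ] F [-0.28 -0.33  4.46] Tz 0.063 q6 -0.27 w 56.0
a0.35 zc199.37 t17.49 edge -7.88 xy [-0.01 -0.03] F [-0.19 -0.73  3.44] Tz 0.050 q6 -0.37 w 56.1
a0.45 zc199.70 t17.74 edge -7.56 xy [-0.05  0.02] F [-0.05 -1.48  2.83] Tz 0.059 q6 -0.47 w 56.2
a0.55 zc199.98 t17.99 edge -7.25 xy [-0.01  0.  ] F [-0.14 -0.43  3.85] Tz 0.056 q6 -0.57 w 55.8
a0.65 zc200.35 t18.24 edge -6.95 xy [-0.08  0.  ] F [-1.04 -0.46  2.77] Tz 0.031 q6 -0.67 w 55.6
a0.75 zc200.62 t18.49 edge -6.66 xy [-0.06  0.01] F [-0.46  0.46  1.5 ] Tz 0.097 q6 -0.77 w 56.0
a0.85 zc200.76 t18.74 edge -6.43 xy [ 0.02 -0.01] F [ 0.1  -0.52  1.99] Tz 0.021 q6 -0.87 w 55.9
a0.95 zc200.95 t18.99 edge -6.15 xy [ 0.09 -0.01] F [-0.8  -1.66  3.74] Tz 0.031 q6 -0.97 w 56.0
a1.05 zc201.31 t19.24 edge -5.88 xy [0.02 0.02] F [ 1.39 -0.29  3.83] Tz 0.140 q6 -1.07 w 56.0
a1.15 zc201.68 t19.49 edge -5.56 xy [-0.05  0.02] F [ 0.26 -0.28  3.63] Tz 0.049 q6 -1.17 w 56.4
a1.25 zc202.04 t19.74 edge -5.23 xy [-0.1  0. ] F [-0.13  0.4   1.78] Tz 0.090 q6 -1.27 w 56.2
```

```bash
python3 - <<'E'
from h import *
f0=np.load('f0.npy');a,zc=np.load('az.npy')
low=0
for i in range(22):
    s=env.read_state();e=s['tool_pos'][2]-207.2
    dz=2.9*.05 if e<-4.9 else 0
    a+=.05;zc+=dz;env.move_l([*M,zc],down(a),rate=150)
    s=rep('a%.2f zc%.2f'%(a,zc),f0);F=s['force']-f0
    zc+=np.clip(.1*(F[2]-3),-.25,.5)
    if np.linalg.norm(F)>14 or abs(s['wrist_torque'][2])>.5: print('STOP');break
    low=low+1 if F[2]<0.9 else 0
    if low>=2: print('free');break
np.save('az.npy',[a,zc])
E
```

```text
a1.30 zc202.06 t19.99 edge -5.25 xy [-0.1 -0. ] F [-0.86 -0.78  1.72] Tz 0.043 q6 -1.32 w 55.8
a1.35 zc202.08 t20.24 edge -5.11 xy [ 0.04 -0.01] F [-0.72 -1.71  2.99] Tz 0.094 q6 -1.37 w 55.8
a1.40 zc202.22 t20.49 edge -4.95 xy [0.01 0.  ] F [-0.15 -0.73  2.38] Tz 0.048 q6 -1.42 w 55.8
a1.45 zc202.30 t20.74 edge -5.11 xy [-0.13  0.05] F [ 0.2   0.41 -0.23] Tz 0.017 q6 -1.47 w 56.3
a1.50 zc202.20 t20.99 edge -5.34 xy [-0.27  0.01] F [ 0.34 -0.46 -1.86] Tz 0.011 q6 -1.52 w 55.9
free
```

```bash
python3 - <<'E'
from h import *
f0=np.load('f0.npy');a,zc=np.load('az.npy')
a+=.06;env.move_l([*M,zc],down(a),rate=150);rep('turn',f0)
r=env.move_l([*M,194.8],rate=10,f_stop=4);print(r);rep('down',f0)
env.hold(.2);s=rep('hold',f0)
np.save('az.npy',[a,s['tool_pos'][2]])
E
```

```text
turn t21.24 edge -5.43 xy [-0.17 -0.01] F [-0.87  0.08 -1.29] Tz -0.022 q6 -1.58 w 56.0
True
down t21.79 edge -10.43 xy [0.05 0.01] F [-0.65  0.01  4.65] Tz 0.055 q6 -1.58 w 56.1
hold t21.99 edge -10.41 xy [0.03 0.01] F [-0.6  -0.12  4.24] Tz -0.006 q6 -1.58 w 55.8
```

```bash
python3 - <<'E'
from h import *
f0=np.load('f0.npy');a,zc=np.load('az.npy')
for i in range(10):
    a-=.1;zc-=.29;env.move_l([*M,zc],down(a),rate=150)
    s=rep('a%.2f zc%.2f'%(a,zc),f0);F=s['force']-f0
    zc+=np.clip(.1*(F[2]-1.5),-.2,.4)
    if np.linalg.norm(F)>14 or abs(s['wrist_torque'][2])>.4: print('STOP');break
np.save('az.npy',[a,zc])
E
```

```text
a1.46 zc196.50 t22.24 edge -10.58 xy [ 0.2 -0. ] F [ 0.16 -0.34  1.05] Tz -0.026 q6 -1.49 w 56.0
a1.36 zc196.17 t22.49 edge -10.89 xy [ 0.16 -0.01] F [0.22 0.2  0.88] Tz -0.067 q6 -1.39 w 56.4
a1.26 zc195.82 t22.74 edge -11.20 xy [0.19 0.02] F [-0.12  0.03  3.48] Tz -0.102 q6 -1.29 w 56.0
a1.16 zc195.72 t22.99 edge -11.43 xy [ 0.05 -0.02] F [-0.85 -0.69  1.92] Tz -0.102 q6 -1.19 w 56.5
a1.06 zc195.48 t23.24 edge -11.72 xy [-0.03 -0.  ] F [ 0.31 -0.31  0.8 ] Tz -0.056 q6 -1.09 w 56.4
a0.96 zc195.12 t23.49 edge -12.03 xy [ 0.03 -0.  ] F [-0.07 -1.18  2.16] Tz -0.078 q6 -0.99 w 56.1
a0.86 zc194.89 t23.74 edge -12.32 xy [-0.02 -0.02] F [-0.07 -0.41  1.12] Tz -0.055 q6 -0.89 w 55.9
a0.76 zc194.56 t23.99 edge -12.62 xy [ 0.   -0.01] F [-0.61  0.47  1.28] Tz -0.058 q6 -0.79 w 56.0
a0.66 zc194.25 t24.24 edge -12.91 xy [0.03 0.  ] F [-0.33 -0.24  1.42] Tz -0.096 q6 -0.69 w 56.1
a0.56 zc193.95 t24.49 edge -13.20 xy [0.03 0.01] F [ 0.93 -0.3   2.54] Tz -0.047 q6 -0.59 w 56.2
```

```bash
python3 - <<'E'
from h import *
f0=np.load('f0.npy');a,zc=np.load('az.npy')
for i in range(13):
    a-=.1;zc-=.22;env.move_l([*M,zc],down(a),rate=150)
    s=rep('a%.2f zc%.2f'%(a,zc),f0);F=s['force']-f0
    zc+=np.clip(.1*(F[2]-1.5),-.2,.6)
    if np.linalg.norm(F)>18 or s['wrist_torque'][2]<-.35: print('STOP');break
np.save('az.npy',[a,zc])
E
```

```text
a0.46 zc193.84 t24.74 edge -13.43 xy [-0.04  0.02] F [ 0.55 -0.66  0.88] Tz -0.076 q6 -0.49 w 56.0
a0.36 zc193.56 t24.99 edge -13.63 xy [-0.02  0.02] F [-0.43 -0.95  1.61] Tz -0.042 q6 -0.39 w 56.2
a0.26 zc193.35 t25.24 edge -13.74 xy [0.03 0.01] F [-0.32 -0.57  3.05] Tz -0.057 q6 -0.29 w 56.2
a0.16 zc193.28 t25.49 edge -13.79 xy [ 0.11 -0.01] F [-0.18 -1.82  3.41] Tz -0.067 q6 -0.19 w 56.3
a0.06 zc193.25 t25.74 edge -13.82 xy [ 0.13 -0.02] F [ 0.04 -0.31  4.36] Tz -0.086 q6 -0.09 w 55.8
a-0.04 zc193.32 t25.99 edge -13.81 xy [ 0.09 -0.01] F [-0.16  0.09  2.39] Tz -0.042 q6 0.01 w 55.9
a-0.14 zc193.19 t26.24 edge -13.91 xy [ 0.09 -0.01] F [ 0.62 -0.87  4.16] Tz -0.079 q6 0.11 w 56.2
a-0.24 zc193.23 t26.49 edge -14.02 xy [ 0.02 -0.01] F [ 0.7  -0.91  2.26] Tz -0.091 q6 0.21 w 56.1
a-0.34 zc193.09 t26.74 edge -14.24 xy [-0.09  0.02] F [ 0.61 -0.28  2.93] Tz -0.179 q6 0.31 w 55.8
a-0.44 zc193.01 t26.99 edge -14.38 xy [-0.1  0. ] F [-0.07 -0.33 -1.03] Tz -0.270 q6 0.41 w 56.2
a-0.54 zc192.59 t27.24 edge -14.65 xy [-0.06  0.02] F [-0.13 -0.    0.94] Tz -0.292 q6 0.51 w 56.1
a-0.64 zc192.32 t27.49 edge -14.89 xy [-0.    0.03] F [0.68 0.09 0.98] Tz -0.326 q6 0.61 w 56.2
a-0.74 zc192.04 t27.74 edge -15.09 xy [ 0.02 -0.03] F [ 0.17 -0.4   1.79] Tz -0.319 q6 0.71 w 56.1
```

Snug: edge −15.1 mm, 0.32 N m. Releasing, backing off and checking.

```bash
python3 - <<'E'
from h import *
f0=np.load('f0.npy');env.hold(.2);rep('b',f0)
set_gripper(75);s=rep('open',f0)
env.move_l([*M,260],rate=80);rep('up')
im,st=look(M,-0.1,128.9,170,'end')
k=max(blobs(im,(105,120,50),(125,255,255),500)[0],key=cv2.contourArea)
p=plane('wrist',k.reshape(-1,2),128.9,st)[:,:2];print(circ(p),st['time_s'])
s=viewer.camera('side');t=viewer.camera('top')
cv2.imwrite('pics/e_side.png',cv2.resize(s[180:260,230:350],None,fx=5,fy=5,interpolation=cv2.INTER_CUBIC))
cv2.imwrite('pics/e_top.png',t)
print(proj('side',[[*M,124-15.1],[*M,124+4.9]]))
E
```

```text
b t27.94 edge -15.12 xy [-0.02 -0.03] F [ 0.33 -0.13  2.37] Tz -0.189 q6 0.71 w 56.2
open t28.46 edge -15.29 xy [-0.11  0.  ] F [ 0.36 -0.32 -1.76] Tz -0.026 q6 0.72 w 74.7
up t29.46 edge 52.31 xy [-0.34  0.01] F [-0.32  0.26 -0.31] Tz -0.001 q6 0.72 w 75.1
(array([ 5.57510708e+02, -4.14891161e-01]), np.float64(27.16846591578598)) 30.3667
[[285.91456416 216.21672272]
 [286.11804558 210.16045051]]
```

View pics/e_side.png

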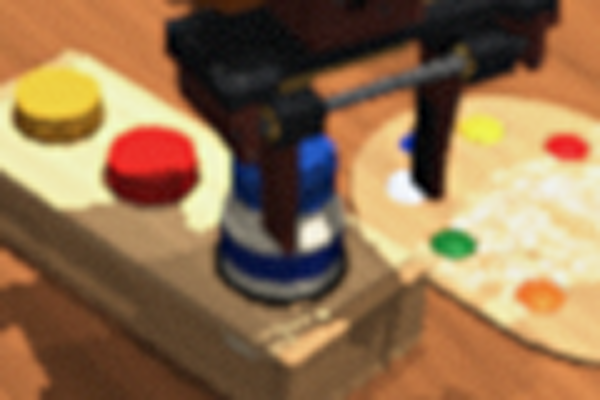

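View pics/end.png

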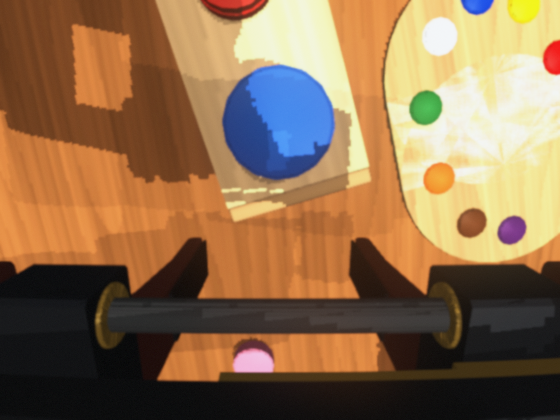

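View pics/e_top.png

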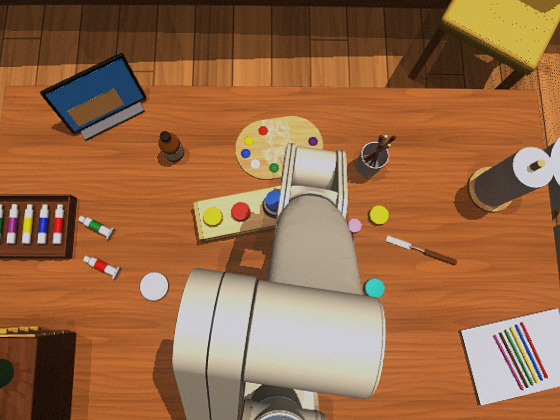

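The lid is at (279,122) in the wrist view, round and centred, and the other things are unmoved. One unobstructed side view for height, then hand in.

```bash
python3 - <<'E'
from h import *
s=env.read_state();env.reach([450,-200,380],down(-.3))
im=viewer.camera('side');c=im[180:260,230:350].copy()
cv2.imwrite('pics/f_side.png',cv2.resize(c,None,fx=6,fy=6,interpolation=cv2.INTER_CUBIC))
th=np.linspace(0,2*np.pi,60)
for e in(-10.4,-13.5,-15.1):
  z=124+e
  pts=np.vstack([proj('side',np.c_[M[0]+28*np.cos(th),M[1]+28*np.sin(th),np.full(60,h)]) for h in(z,z+20)]);print(e,pts.min(0).round(1),pts.max(0).round(1))
for k in blobs(im,(100,130,40),(125,255,255),60)[0]: 
    x=k.reshape(-1,2); 
    if abs(x[:,0].mean()-286)<15: print(x.min(0),x.max(0))
print(env.read_state()['time_s'],env.read_state()['force'])
E
```

```text
-10.4 [275.2 202.3] [297.  221.6]
-13.5 [275.2 203.2] [297.  222.5]
-15.1 [275.2 203.7] [296.9 223. ]
[264 304] [281 320]
[274 228] [297 235]
[277 205] [296 222]
31.4917 [-0.40145449  0.00848168  0.50487853]
```

View pics/f_side.png

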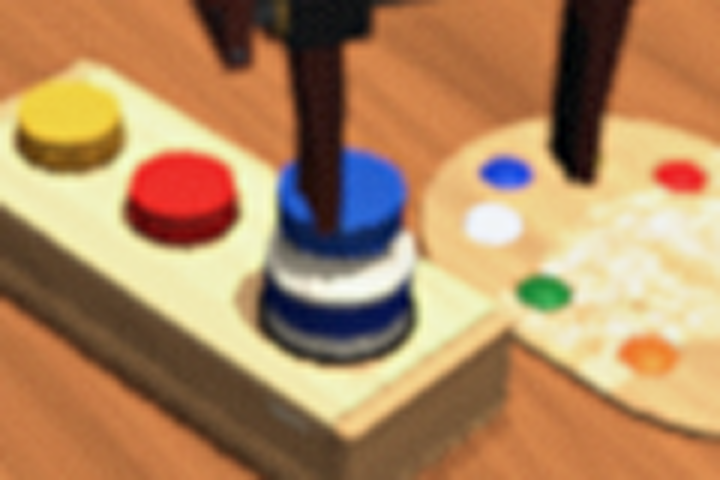

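The lid's box in the side view, rows 205–222 and columns 277–296, fits the screwed-down pose (203.7–223) best. It looks level, and the finger only crosses it in the picture.

```bash
python3 - <<'E'
from h import *
workorder.sign_off();print(env.read_state()['time_s'])
E
```

```text
the job is handed in; nothing more can be done
the job is handed in; nothing more can be done
```

The jar is closed with the larger blue lid, screwed down snug, and the job is handed in; the last clock reading before hand-in was 31.5 s. It reports no verdict, so the result rests on my own readings.

- **Turning back:** I set the lid on the neck with its lower edge 9.3 mm below the rim. Turned anticlockwise, it climbed to about 5.0 mm, came free, and dropped to 10.4 mm at the thread's start.
- **Screwing down:** I turned it 2.3 rad clockwise. It finished at 15.1 mm and about 0.32 N m, marginally above the 0.1–0.3 N m given for snug and short of the overtight 15.8 mm. The tool force at each step stayed below about 5 N.
- **Last checks:** The released lid looked level in the side view, and its height there fits the screwed-down pose. That view only resolves height to a few millimetres, so the 15.1 mm rests on the arm's own reading. In the wrist view it was centred on the jar to within about 1.3 mm, the same as that camera's bias. In the top view, partly hidden by the arm, I saw nothing else moved.
- **Disagreement:** The wrist camera's calibration values shifted by up to 2 mm between moves. I cancelled this by viewing the lid and the mouth each from two angles, and the two bias solutions agreed to within 0.1 mm.

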